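Roll the capacitor onto the inspection line

ROBOT

A 7-joint arm with a two-finger parallel gripper is mounted at the origin on the work surface. World frame = base frame: x ahead of the robot, y to its left, z up, the work surface at z = 0. Lengths are in m, angles in rad, forces in N, time in s.
With the tool pointing down it reaches from about 0.375 to 0.925 m from the base axis. Payload 3.1 kg.
Tool frame: the origin (TCP) lies midway between the tips of the shut fingers; the grasp point (between the pads) lies 19 mm behind it; z points along the fingers, y is the direction in which the jaws open and shut (so a half turn about z gives the same grasp; the last joint's range is limited). The gripper opens to 85 mm and grips with 20 to 120 N. Pads are 22 mm wide; open, the fingers measure 114 mm over their backs; the gripper's body (76 mm by 85 mm) begins 54 mm behind the grasp point. The pads swing forward as they close: fully open they stand 13 mm farther back than shut.
Start: joints at [1.073, 0.383, 0.044, 1.598, -0.018, 1.161, -0.05], TCP at [0.253, -0.599, 0.231] pointing down, gripper open.
Joint ranges: [-2.61, 2.61], [-0.41, 2.15], [-1.48, 1.57], [0, 2.5], [-1.57, 4.71], [0.05, 1.97], [-2.85, 2.85]. Speed limits (rad/s): [2.79, 2.79, 3.14, 3.14, 3.14, 3.14, 3.14].

INTERFACE

Orientations are given as a rotation vector (axis times angle).
In Python, from bench import get_state, viewer, ticket gives the robot as it stands. The module is installed in compiled form; this text tells all that it offers.
- The arm moves only by the tool servo_tool, never from a script. Its argument "plan" is a list of rows, each a list of 7 numbers: the opening in per cent of the stroke, from 0 (shut) to 100 (fully open), then the shift along the tool's x, y, z in mm, then the turn, a rotation vector about the tool's x, y, z in degrees. A call has 1 to 10 rows; each row is the pose to reach, as a shift and turn from the pose commanded when the call began, along the tool's axes at that moment; what a row does not reach only later rows make up. A row lasts 1/10 s, in which the tool goes at most 50 mm and 8.59 degrees, less where a joint would pass 70% of its speed; a pose out of reach is approached as far as the arm can. A call with a gripper value outside its range is refused whole. The fingers move at their own pace and stop on an object; "newtons" is the grip in N (left out, the last holds). Time passes only in rows, so rows that repeat a pose let the fingers close. It gives the time, the measured TCP pose, the force and the opening at its end, in the units of the state.
- get_state(): the state, without advancing time (a new reading comes with each control period).
- viewer.camera(name): name is "scene" or "top" or "wrist"; returns a dict with "frame" (400x640x3 uint8, red, green, blue), "intrinsics" (3x3 intrinsics, pixels), "R" (3x3) and "t" (3): a world point X has camera coordinates R X + t; the wrist camera has in their place "tool_from_camera" (4x4, takes a point from camera to tool coordinates, whose origin is the TCP and whose axes are the flange's). Camera axes: x right, y down, z forward; pixel columns grow to the right and rows downward; lengths in m; the calibration is good to about 2 mm. The wrist camera is an equidistant fisheye: a pixel r from the principal point sees the ray r / f radians off the axis. A picture is of the moment at which its call begins: read the wrist's pose just before it. There is no depth.
- ticket.finish_job(): hands the job in, once; it reports no verdict.
The state is a dict: "clock": time; "joint_pos": joint angles; "qd": joint speeds; "joint_efforts": joint torques, N m; "position": TCP position; "eef_rot": TCP orientation; "contact_force": force on the tool from outside, world axes, zero at the start; "wrist_torque": the same for the moment, N m; "opening": finger opening in m.
Only numpy, scipy, OpenCV 4.12 (cv2) and the standard library are available. Lean on these libraries where they do the work, as an engineer would, in place of code of your own. Each camera call takes 0.05 s, during which the arm holds its last target.

TASK

Set up the larger of the two lying capacitors for the bench magnifier: with the fingertips on its upper side, roll it over the mat of the inspection tray and leave it at rest along the strip of tape, centred over it. Let it roll all the way rather than drag, keep the fingers above its mid-height and do not pick it up. Leave the other capacitors, the jar and the solder reel where they are.

Things in the scene. Friction and masses are not known exactly. Their poses are not given: they have to be found in the camera images.
- tray: Fixed inspection tray, 250 mm along its x, 270 mm along its y: aluminium pan with a green mat. Origin at the centre of its underside on the bench; the mat is 10 mm above it. A lip 6 mm thick, its top 22 mm above the mat, runs along x at each y end (inner faces at y = -129 and +129 mm); the x ends are open. The mat grips: a can on it rolls stiffly, and stops within a few mm from a slow roll.
- line: Strip of pale tape stuck on the mat, the mark to stop on: 236 mm long along its own x, 8 mm wide along y, no real thickness. Origin at its middle, on the mat, z up. It is parallel to the lips; the capacitor travels along the strip's y, 90 to 125 mm, to reach it, and may stop anywhere along the strip well within its ends. A tip that rubs a can's top without slipping travels twice as far as the can.
- big_cap: The larger lying capacitor, to be rolled: dark sleeved can, 36 mm in diameter, 82 mm long, a grey stripe along it, two screw terminals on its +x end, 80 to 150 g. Origin on its axis at mid-length, 28 mm above the bench (its top at 46 mm). x runs along its axis; y and z turn as it rolls, z up at the start. It starts parallel to the tape, 3 mm clear of one lip (either). A light press of 2 to 10 N rolls it.
- slim_cap: Bystander: a slimmer lying capacitor, dark sleeved can 25 mm in diameter and 50 mm long, by the opposite lip of the tray, parallel to it. Origin on its axis at mid-length, 22.5 mm above the bench; x along its axis.
- standing_cap: Bystander: a small capacitor standing upright on the mat near the tray's +x end, beside the tape, 30 mm in diameter and 40 mm tall. Origin at the centre of its foot.
- jar: Bystander: a closed clear plastic jar with a white lid on the bench to the left of the tray, 68 mm in diameter, 72 mm tall. Origin at the centre of its foot.
- reel: Bystander: a reel of solder wire standing flat on the bench to the right of the tray, 58 mm in diameter, 44 mm tall. Origin at the centre of its foot.
There are look-alikes about, which are no part of the job. What is shaped like the big_cap but green, purple or turquoise is not meant.

How it is judged:
On the way, in this order (a step that is already met when the one before it is completed fails the run):
1. the large capacitor has rolled over about half a turn (angle between big_cap's own z axis and vertical above 2.2 rad), for 0.05 s.
2. it has rolled on past two thirds of a turn (angle between big_cap's own z axis and vertical below 1.95 rad), for 0.05 s.
At the end, for the whole second after the job is handed in: The large capacitor lies at rest on the mat, its middle within 6 mm of the tape's centre line and within 75 mm of the tape's middle lengthwise, parallel to the tape within 8 degrees, having rolled (not slid) at least two thirds of a turn; the bystanders are within 10 mm of their starts (y of big_cap in the frame of line between -0.006 and 0.006 m and x of big_cap in the frame of line between -0.075 and 0.075 m and angle between the x axis of big_cap and the x axis of line, either way round below 0.14 rad and height (world z) of big_cap between 0.023 and 0.033 m and linear speed of big_cap below 0.01 m/s and angular speed of big_cap below 0.3 rad/s); the robot touches nothing.
It fails at once if the large capacitor is lifted off the mat, stood up or rolled up over a lip (height (world z) of big_cap above 0.038 m).
It fails at once if the fingers touch the large capacitor low down, with their tips clearly below its mid-height, instead of working on its upper side (contact force between the fingers and big_cap above 0.5 N and height (world z) of the grasp point below 0.04 m).
It fails at once if the slim capacitor, the standing capacitor, the jar or the reel is moved more than 10 mm (distance of any of slim_cap, standing_cap, jar, reel from where it was at the start of the episode above 0.01 m).
It also fails if it takes over 51 s, if anything falls off the work surface, if the arm or the gripper's body presses on something with over 40 N, if the wrist force passes 120 N, or if a joint passes its speed limit or range.

## Working session

There is one attempt and no reset: what is moved stays moved. The work goes in short steps, Python scripts to look and compute and a tool call to move; the robot and the scene stay as the last step left them, time stands still between calls to the robot, and variables do not carry over. Pictures are saved under pics/ and viewed, and the job is handed in when it is done.

Besides the shell and the picture viewer there is one more tool, called after "Emit:" as name([rows], argument=value, ...), one row to a line, values as JSON. servo_tool: Moves the arm, as the interface text tells. Its arguments: {"type":"object","properties":{"plan":{"type":"array"},"newtons":{"type":"number"}},"required":["plan"]}

```bash
mkdir -p pics
python3 - <<'E'
from bench import get_state, viewer
import cv2,pickle
s=get_state();print(s)
for n in("scene","top"):
    c=viewer.camera(n);pickle.dump(c,open(f"{n}0.pkl","wb"))
    cv2.imwrite(f"pics/{n}0.png",c["frame"][:,:,::-1]);print(n,c["intrinsics"],c["R"],c["t"])
E
```

```text
{'clock': 0.0, 'joint_pos': array([ 1.07320418,  0.38386458,  0.04378937,  1.59958348, -0.01794606,
        1.16118818, -0.049902  ]), 'qd': array([ 0.00149073,  0.00024249,  0.00106699,  0.00081249, -0.00176795,
       -0.00057186, -0.00097759]), 'joint_efforts': array([-2.78763382e-04, -4.33460033e+01,  1.02451064e+00, -2.49510849e+01,
        1.06402166e-02,  1.13379036e-02, -2.98108802e-06]), 'position': array([ 0.25266151, -0.59785625,  0.22986293]), 'eef_rot': array([-3.07647345e+00, -6.23460230e-01,  9.56961427e-04]), 'contact_force': array([ 0.18055484, -0.17949938,  0.53171088]), 'wrist_torque': array([-0.02977918, -0.01669896,  0.01124251]), 'opening': 0.08529979860740844}
scene [[488.69860816   0.         320.74750646]
 [  0.         488.69860816 195.18090923]
 [  0.           0.           1.        ]] [[ 0.626994    0.77886835 -0.01557591]
 [ 0.58062362 -0.48054907 -0.65722812]
 [-0.51937917  0.40303435 -0.75353075]] [-0.31853539 -0.26707545  1.38321728]
top [[491.07055229   0.         320.42832153]
 [  0.         491.07055229 204.91188301]
 [  0.           0.           1.        ]] [[-0.06332306 -0.99798089 -0.00493326]
 [-0.97312187  0.06284091 -0.221551  ]
 [ 0.22141367 -0.00922862 -0.97513631]] [0.03956895 0.51931899 1.35929429]
```

View pics/scene0.png

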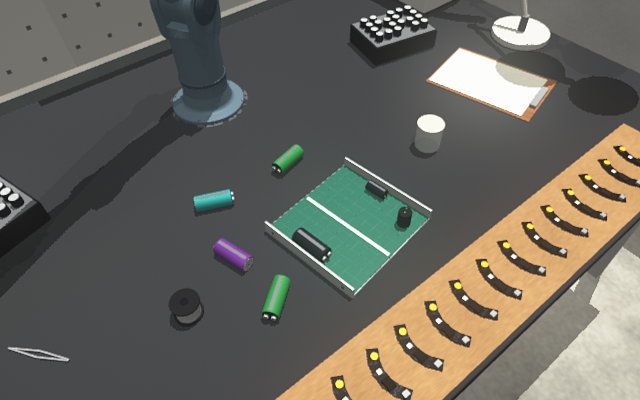

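View pics/top0.png

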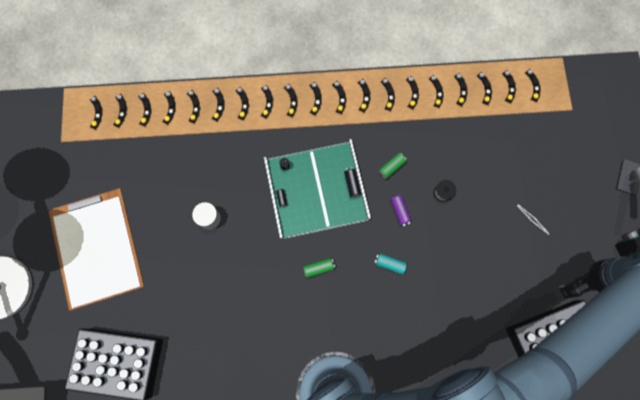

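Scene view: the lying cans are the dark big one on the mat (311,244), the dark slim one (376,189), green (288,159) and (276,297), purple (233,254) and turquoise (213,200). The coloured ones are look-alikes. The standing can is at (404,216), the jar at (430,133) and the reel at (186,307). By description I choose the dark big can at scene (311,244), which is top (352,183). Next I check that in close crops.

Run:
```python
import cv2
a=cv2.imread("pics/top0.png")[130:245,255:380];cv2.imwrite("pics/top0c.png",cv2.resize(a,None,fx=5,fy=5,interpolation=cv2.INTER_CUBIC))
a=cv2.imread("pics/scene0.png")[150:300,255:440];cv2.imwrite("pics/scene0c.png",cv2.resize(a,None,fx=4,fy=4,interpolation=cv2.INTER_CUBIC))
```

```text
(no output)
```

View pics/top0c.png

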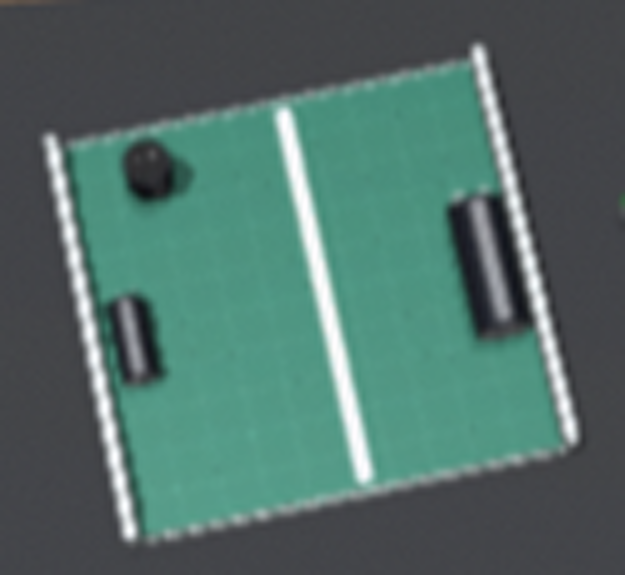

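View pics/scene0c.png

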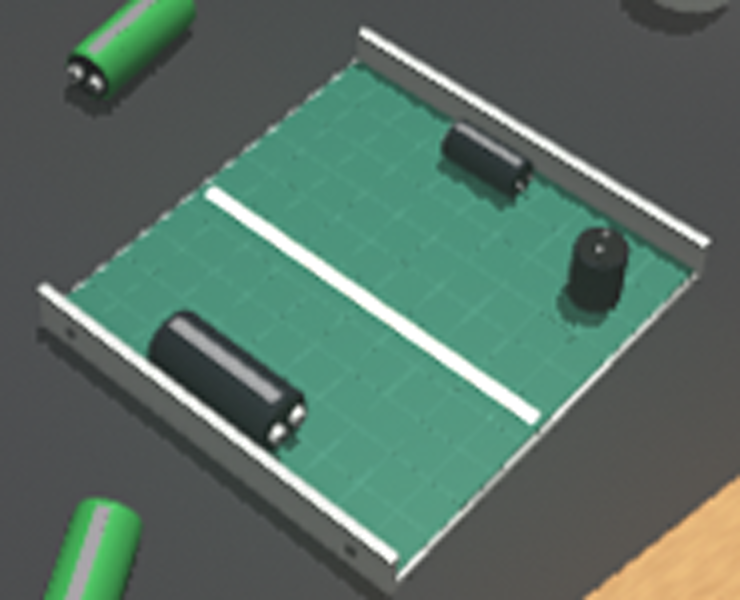

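```bash
cat > h.py <<'E'
import numpy as np,pickle
def ray(c,u,v,z):
    d=c["R"].T@np.linalg.solve(c["intrinsics"],[u,v,1]);o=-c["R"].T@c["t"]
    return o+d*(z-o[2])/d[2]
def proj(c,X):
    p=c["intrinsics"]@(c["R"]@np.array(X)+c["t"]);return p[:2]/p[2]
E
python3 - <<'E'
from h import *
np.set_printoptions(precision=4,suppress=True)
T=pickle.load(open("top0.pkl","rb"));S=pickle.load(open("scene0.pkl","rb"))
t=lambda x,y,z:ray(T,(x+.5)/5-.5+255,(y+.5)/5-.5+130,z)
s=lambda x,y,z:ray(S,(x+.5)/4-.5+255,(y+.5)/4-.5+150,z)
P={}
for n,f,a,b in(("top",t,(284,108),(366,482)),("scene",s,(208,190),(538,418))):
    A=f(*a,.01);B=f(*b,.01);m=(A+B)/2;d=A-B if n=="top" else B-A;L=np.linalg.norm(d);print(n,"tape",A,B,"mid",m,"len",L,"ang",np.degrees(np.arctan2(d[1],d[0])))
    P[n]=(m,d/L)
m=(P["top"][0]+P["scene"][0])/2;d=P["top"][1]+P["scene"][1];d/=np.linalg.norm(d);y=np.array([-d[1],d[0],0])
loc=lambda p:((p-m)@d,(p-m)@y,p[2])
for nm,f,x,yy,z in(("lipR far",t,479,48,.032),("lipR near",t,571,442,.032),("lipL far",t,51,138,.032),("lipL near",t,130,540,.032),
 ("s lipR near",s,42,290,.032),("s lipR far",s,395,560,.032),("s lipL near",s,364,34,.032),("s lipL far",s,706,242,.032),
 ("cap top L far",t,450,207,.028),("cap L near",t,480,338,.028),("cap far R",t,497,195,.028),("capnearR",t,527,328,.028),("stripe",t,478,205,.046),("stripe",t,508,325,.046),("s stripe",s,176,322,.046),("s stripe",s,274,396,.046),
 ("stand top",t,149,155,.05),("s stand top",s,600,243,.05),("slim",t,135,340,.03),("s slim",s,490,155,.035)):
    p=f(x,yy,z);print(nm,p,"loc",np.round(np.array(loc(p))*1000,1))
print(m,d,y)
E
```

```text
top tape [0.702  0.0228 0.01  ] [ 0.4665 -0.0119  0.01  ] mid [0.5842 0.0055 0.01  ] len 0.23801968515726304 ang 8.36675576245541
scene tape [ 0.4699 -0.011   0.01  ] [0.7043 0.0255 0.01  ] mid [0.5871 0.0073 0.01  ] len 0.2371628715110543 ang 8.836479345579138
lipR far [ 0.7249 -0.0976  0.032 ] loc [ 122.1 -123.6   32. ]
lipR near [ 0.4785 -0.1325  0.032 ] loc [-126.7 -121.3   32. ]
lipL far [0.6845 0.1638 0.032 ] loc [121.3 140.9  32. ]
lipL near [0.4372 0.1275 0.032 ] loc [-128.7  141.9   32. ]
s lipR near [ 0.4848 -0.1346  0.032 ] loc [-120.8 -124.3   32. ]
s lipR far [ 0.7294 -0.0968  0.032 ] loc [ 126.6 -123.5   32. ]
s lipL near [0.4472 0.1266 0.032 ] loc [-119.   139.6   32. ]
s lipL far [0.6888 0.1648 0.032 ] loc [125.6 141.2  32. ]
cap top L far [ 0.627  -0.0729  0.028 ] loc [ 29.  -84.5  28. ]
cap L near [ 0.5453 -0.0846  0.028 ] loc [-53.5 -83.9  28. ]
cap far R [ 0.6327 -0.1015  0.028 ] loc [  30.3 -113.7   28. ]
capnearR [ 0.5496 -0.1128  0.028 ] loc [ -53.5 -112.4   28. ]
stripe [ 0.6218 -0.0883  0.046 ] loc [ 21.6 -99.   46. ]
stripe [ 0.5477 -0.1002  0.046 ] loc [-53.5 -99.7  46. ]
s stripe [ 0.5568 -0.0977  0.046 ] loc [-44.1 -98.5  46. ]
s stripe [ 0.6257 -0.0876  0.046 ] loc [ 25.5 -98.9  46. ]
stand top [0.6641 0.1043 0.05  ] loc [92.2 85.2 50. ]
s stand top [0.6617 0.1077 0.05  ] loc [90.3 88.8 50. ]
slim [0.5568 0.1192 0.03  ] loc [-11.7 115.9  30. ]
s slim [0.5689 0.1158 0.035 ] loc [ -0.2 110.8  35. ]
[0.5857 0.0064 0.01  ] [0.9888 0.1496 0.    ] [-0.1496  0.9888  0.    ]
```

The tape's middle is at about (0.586, 0.006) with a yaw of 8.6°, and its measured length of 237 mm matches. In the line frame, the lips are at y ≈ -123.5 and +141, a span of 264.5 mm as expected. The big can's axis is at x ≈ -13, y ≈ -99 mm, so it has to roll about 99 mm towards +y. Next I work out the approach.

```bash
cat >> h.py <<'E'
from scipy.spatial.transform import Rotation as Ro
M=np.array([.5857,.0064,.01]);D=np.array([.9888,.1496,0]);Y=np.array([-.1496,.9888,0])
def W(x,y,z): return M*[1,1,0]+D*x/1e3+Y*y/1e3+np.array([0,0,z/1e3])
def L(p): return np.array([(p-M)@D,(p-M)@Y,p[2]])*1e3
RT=Ro.from_matrix(np.array([D,-Y,[0,0,-1]]).T)
def go(x,y,z,s):
    R0=Ro.from_rotvec(s["eef_rot"]);d=R0.inv().apply(W(x,y,z)-s["position"])*1e3
    t=np.degrees((R0.inv()*RT).as_rotvec());return d,t
def show(s):
    print("t",round(s["clock"],2),"loc",L(s["position"]).round(2),"turnerr",np.degrees((Ro.from_rotvec(s["eef_rot"]).inv()*RT).as_rotvec()).round(2),"F",s["contact_force"].round(2),"open",round(s["opening"],4))
E
python3 - <<'E'
from h import *
from bench import get_state
s=get_state();show(s);print(go(-13,-112,100,s));print(go(-13,-112,230,s))
E
```

```text
t 0.1 loc [-419.73 -547.76  229.99] turnerr [-0.14  0.02 14.31] F [ 1.1  -0.85  0.18] open 0.0853
(array([ 501.78721071, -321.38454206,  130.70879846]), array([-0.13652947,  0.02390539, 14.30830785]))
(array([ 501.77201221, -321.69784496,    0.70917688]), array([-0.13652947,  0.02390539, 14.30830785]))
```

Emit:
servo_tool([
  [0, 20, -13, 0, 0, 0, 1],
  [0, 60, -38, 0, 0, 0, 3],
  [0, 100, -64, 0, 0, 0, 5],
  [0, 140, -90, 0, 0, 0, 7],
  [0, 180, -115, 0, 0, 0, 9],
  [0, 220, -141, 0, 0, 0, 11],
  [0, 260, -166, 0, 0, 0, 13],
  [0, 300, -192, 0, 0, 0, 14.3],
  [0, 340, -218, 0, 0, 0, 14.3],
  [0, 380, -243, 0, 0, 0, 14.3],
], newtons=30)

```text
clock: 1.1
position: [0.5087, -0.2251, 0.2309]
eef_rot: [-3.133, -0.236, 0.001]
contact_force: [0.7, -0.2, -0.8]
opening: -0.0002
```

Run:
```python
from h import *
from bench import get_state
s=get_state();show(s);print(go(-13,-109,80,s))
```

```text
t 1.1 loc [-110.72 -217.38  230.9 ] turnerr [-0.02  0.04  0.  ] F [ 0.74 -0.19 -0.82] open -0.0002
(array([  97.82595917, -108.31412607,  150.85778744]), array([-0.0157572 ,  0.04146895,  0.00187989]))
```

Emit:
servo_tool([
  [0, 30, -32, 20, 0, 0, 0],
  [0, 56, -62, 50, 0, 0, 0],
  [0, 80, -88, 80, 0, 0, 0],
  [0, 92, -102, 105, 0, 0, 0],
  [0, 97, -107, 125, 0, 0, 0],
  [0, 97, -107, 125, 0, 0, 0],
  [0, 97, -107, 125, 0, 0, 0],
])

```text
clock: 1.8
position: [0.5876, -0.1071, 0.1058]
eef_rot: [3.133, 0.236, -0.003]
contact_force: [0.6, -0.1, -0.0]
opening: 0.0001
```

Run:
```python
from h import *
from bench import get_state,viewer
import cv2
s=get_state();show(s)
c=viewer.camera("wrist");pickle.dump((s,c),open("w1.pkl","wb"));cv2.imwrite("pics/w1.png",c["frame"][:,:,::-1])
print(c["intrinsics"],c["tool_from_camera"])
c=viewer.camera("scene");cv2.imwrite("pics/s1.png",cv2.resize(c["frame"][130:300,230:440,::-1],None,fx=3.5,fy=3.5,interpolation=cv2.INTER_CUBIC))
```

```text
t 1.8 loc [ -15.08 -112.52  105.8 ] turnerr [-0.01  0.1  -0.  ] F [ 0.64 -0.06 -0.02] open 0.0001
[[309.70691629   0.         318.92688307]
 [  0.         309.70691629 192.80043323]
 [  0.           0.           1.        ]] [[ 5.71640073e-04 -9.47463340e-01 -3.19863864e-01  8.33972078e-02]
 [ 9.99999506e-01  2.81428131e-04  9.53521129e-04  6.53135072e-04]
 [-8.13407624e-04 -3.19864251e-01  9.47463033e-01 -1.42985188e-01]
 [ 0.00000000e+00  0.00000000e+00  0.00000000e+00  1.00000000e+00]]
```

View pics/w1.png

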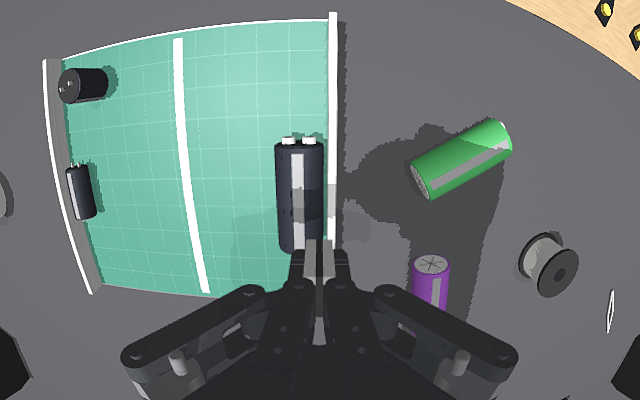

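View pics/s1.png

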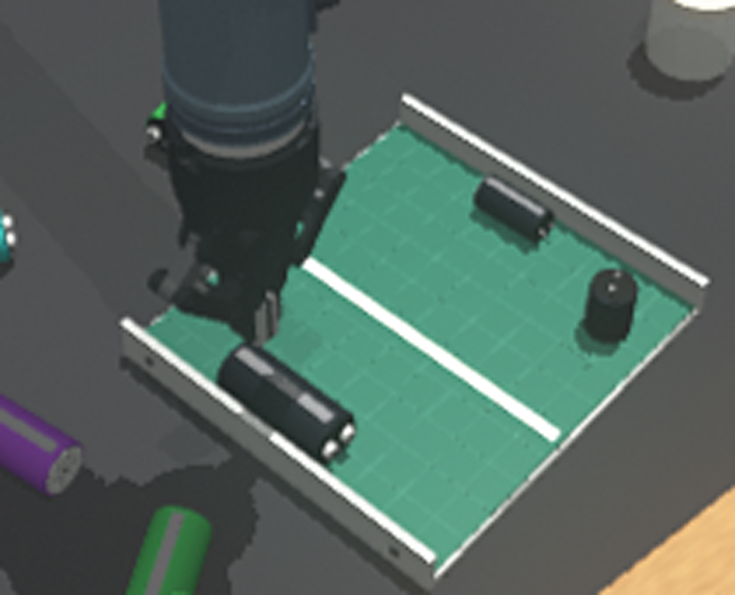

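The wrist view shows the big can with terminals at the top, corners at about (275,145) to (324,145) and near end at (280,250). The tape runs from (178,40) to (205,292), and the lip is at x ≈ 330. The shut fingertips are at (318,250), a bit behind the can's middle. I cross-check the positions from this picture.

```bash
cat >> h.py <<'E'
def wray(c,s,u,v,z):
    K=c["intrinsics"];q=np.array([u-K[0,2],v-K[1,2]]);r=np.hypot(*q);th=r/K[0,0]
    d=np.array([*(q/r*np.sin(th)),np.cos(th)]);T=c["tool_from_camera"];R=Ro.from_rotvec(s["eef_rot"])
    o=s["position"]+R.apply(T[:3,3]);d=R.apply(T[:3,:3]@d);return o+d*(z-o[2])/d[2]
E
python3 - <<'E'
from h import *
s,c=pickle.load(open("w1.pkl","rb"))
for n,u,v,z in(("tape far",178,39,.01),("tape near",206,293,.01),("tape m",184,160,.01),("can L far",275,146,.028),("can L near",281,248,.028),("can top far",298,142,.04),("can R far",323,146,.028),("stripe far",298,154,.046),("stripe near",299,248,.046),("lip far",333,12,.032),("lip mid",333,200,.032),("lipL far",44,60,.032),("lipL near",93,293,.032),("stand top",68,86,.05),("slim",82,165,.03)):
    p=wray(c,s,u,v,z);print(n,L(p).round(1))
E
```

```text
tape far [ 1.18e+02 -1.00e-01  1.00e+01]
tape near [-118.8    0.    10. ]
tape m [16.6 -0.  10. ]
can L far [ 29.5 -81.5  28. ]
can L near [-53.8 -82.5  28. ]
can top far [ 34.2 -99.1  40. ]
can R far [  29.3 -116.3   28. ]
stripe far [ 27.1 -99.4  46. ]
stripe near [-43.7 -98.6  46. ]
lip far [ 125.5 -122.9   32. ]
lip mid [ -10.7 -123.9   32. ]
lipL far [124.6 140.8  32. ]
lipL near [-122.   136.1   32. ]
stand top [91.5 87.9 50. ]
slim [ 20.8 100.7  30. ]
```

All three cameras agree: can at x ≈ -12, y ≈ -99, tape at y = 0. I descend close to the can's top.

Emit:
servo_tool([
  [0, 1, -3, 15, 0, 0, 0],
  [0, 3, -7.5, 40, 0, 0, 0],
  [0, 3, -7.5, 53, 0, 0, 0],
  [0, 3, -7.5, 57, 0, 0, 0],
  [0, 3, -7.5, 57, 0, 0, 0],
  [0, 3, -7.5, 57, 0, 0, 0],
])

```text
clock: 2.5
position: [0.5909, -0.0993, 0.05]
eef_rot: [3.132, 0.235, 0.002]
contact_force: [0.6, -0.2, 0.2]
opening: -0.0
```

Run:
```python
from h import *
from bench import get_state
show(get_state())
```

```text
t 2.5 loc [ -10.71 -105.28   49.98] turnerr [ 0.03 -0.07 -0.03] F [ 0.55 -0.22  0.16] open -0.0
```

Emit:
servo_tool([
  [0, 0, 0, 2, 0, 0, 0],
  [0, 0, 0, 3, 0, 0, 0],
  [0, 0, 0, 3.5, 0, 0, 0],
])

```text
clock: 2.8
position: [0.5905, -0.0989, 0.0461]
eef_rot: [3.133, 0.236, 0.001]
contact_force: [-0.6, -0.1, 1.4]
opening: 0.0001
```

Emit:
servo_tool([
  [0, 0, 0, 0.5, 0, 0, 0],
  [0, 0, 0, 0.5, 0, 0, 0],
])

```text
clock: 3.0
position: [0.5905, -0.099, 0.046]
eef_rot: [3.132, 0.236, 0.001]
contact_force: [-1.4, -0.8, 3.7]
opening: 0.0003
```

Contact is at z = 0.046 with about 4 N. First stroke.

Emit:
servo_tool([
  [0, 0, 0, 0.4, 0, 0, 0],
  [0, 0, -2, 0.5, 0, 0, 0],
  [0, 0, -5, 0.5, 0, 0, 0],
  [0, 0, -9, 0.5, 0, 0, 0],
  [0, 0, -13, 0.5, 0, 0, 0],
  [0, 0, -16, 0.5, 0, 0, 0],
  [0, 0, -18, 0.5, 0, 0, 0],
  [0, 0, -18, 0.5, 0, 0, 0],
])

```text
clock: 3.8
position: [0.5879, -0.0808, 0.046]
eef_rot: [3.132, 0.236, 0.001]
contact_force: [-2.7, 0.1, 8.4]
opening: 0.0001
```

Run:
```python
from h import *
from bench import get_state,viewer
import cv2
s=get_state();show(s)
c=viewer.camera("wrist");pickle.dump((s,c),open("w2.pkl","wb"));cv2.imwrite("pics/w2.png",cv2.resize(c["frame"][20:300,150:400,::-1],None,fx=2,fy=2))
```

```text
t 3.8 loc [-10.92 -86.59  46.01] turnerr [ 0.03 -0.03  0.03] F [-2.66  0.06  8.42] open 0.0001
```

View pics/w2.png

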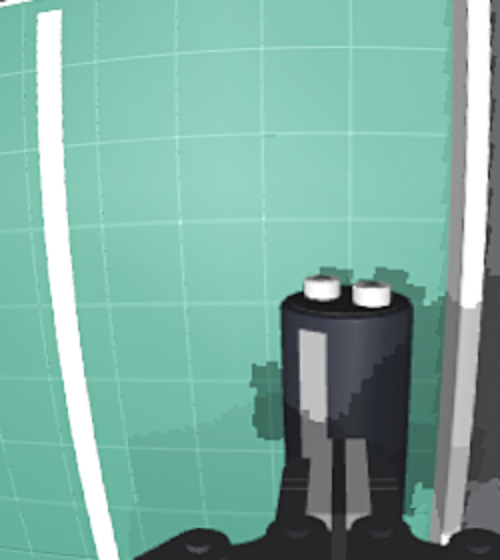

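The can rolled cleanly: the stripe moved to the left side and the gap to the lip widened. I check the roll distance against the prediction of half the tip travel.

```bash
cat >> h.py <<'E'
from scipy.optimize import least_squares
def canfit(c,s,ul,ur,v,z=28.,r=18.):
    # cylinder axis y from the silhouette tangents at pixels (ul,v),(ur,v): planes along D through camera
    T=c["tool_from_camera"];R=Ro.from_rotvec(s["eef_rot"]);o=L(s["position"]+R.apply(T[:3,3]))
    out=[]
    for u,sg in((ul,1),(ur,-1)):
        p=L(wray(c,s,u,v,.01));d=(p-o)[1:];d/=np.linalg.norm(d);n=np.array([d[1],-d[0]]) # perp
        # distance of (y,z) from line = r
        f=lambda y:n@(np.array([y,z])-o[1:])
        ys=[(k*r-n[1]*(z-o[2]))/n[0]+o[1] for k in(1,-1)];out.append(min(ys) if sg==1 else max(ys))
    return out  # left silhouette is at larger line-y
E
python3 - <<'E'
from h import *
s,c=pickle.load(open("w1.pkl","rb"));print(canfit(c,s,277,324,170))
s,c=pickle.load(open("w2.pkl","rb"));print(canfit(c,s,150+284/2,150+411/2,20+340/2))
E
```

```text
[np.float64(-100.54502639828559), np.float64(-99.11111548958863)]
[np.float64(-90.70836587674985), np.float64(-89.36328200027528)]
```

The fit gives -90 mm, so it is rolling without slip. I finish the stroke, lift, step back, press again and roll on.

Emit:
servo_tool([
  [0, 0, -3, -0.3, 0, 0, 0],
  [0, 0, -6, -0.3, 0, 0, 0],
  [0, 0, -6, -0.3, 0, 0, 0],
  [0, 0, -6, -4, 0, 0, 0],
  [0, 0, 2, -5, 0, 0, 0],
  [0, 0, 6.5, -5, 0, 0, 0],
  [0, 0, 6.5, -2.5, 0, 0, 0],
  [0, 0, 6.5, -1, 0, 0, 0],
  [0, 0, 6.5, -0.4, 0, 0, 0],
  [0, 0, 6.5, -0.4, 0, 0, 0],
])

```text
clock: 4.85
position: [0.5883, -0.0881, 0.0458]
eef_rot: [3.132, 0.235, -0.001]
contact_force: [-2.6, -1.5, 5.6]
opening: 0.0
```

Emit:
servo_tool([
  [0, 0, -1, 0, 0, 0, 0],
  [0, 0, -4, 0, 0, 0, 0],
  [0, 0, -8, 0, 0, 0, 0],
  [0, 0, -12, 0, 0, 0, 0],
  [0, 0, -16, 0, 0, 0, 0],
  [0, 0, -20, 0, 0, 0, 0],
  [0, 0, -23, 0, 0, 0, 0],
  [0, 0, -25, 0, 0, 0, 0],
  [0, 0, -25, 0, 0, 0, 0],
])

```text
clock: 5.75
position: [0.5844, -0.0622, 0.046]
eef_rot: [3.133, 0.237, -0.002]
contact_force: [-3.3, -1.3, 7.2]
opening: -0.0
```

Run:
```python
from h import *
from bench import get_state,viewer
import cv2
s=get_state();show(s)
c=viewer.camera("wrist");pickle.dump((s,c),open("w3.pkl","wb"));cv2.imwrite("pics/w3.png",cv2.resize(c["frame"][20:300,150:400,::-1],None,fx=2,fy=2))
```

```text
t 5.75 loc [-11.53 -67.69  46.01] turnerr [-0.    0.06  0.05] F [-3.25 -1.34  7.18] open -0.0
```

View pics/w3.png

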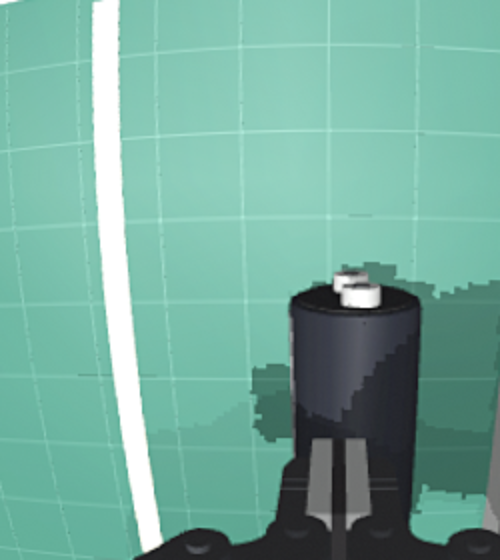

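Run:
```python
from h import *
s,c=pickle.load(open("w3.pkl","rb"));print(canfit(c,s,150+292/2,150+418/2,20+340/2))
```

```text
[np.float64(-73.96974293091853), np.float64(-72.34891478995696)]
```

Emit:
servo_tool([
  [0, 0, 0, -4, 0, 0, 0],
  [0, 0, 6, -5, 0, 0, 0],
  [0, 0, 12.5, -5, 0, 0, 0],
  [0, 0, 12.5, -2.5, 0, 0, 0],
  [0, 0, 12.5, -0.8, 0, 0, 0],
  [0, 0, 12.5, -0.2, 0, 0, 0],
  [0, 0, 12.5, -0.2, 0, 0, 0],
])

```text
clock: 6.5
position: [0.5864, -0.0755, 0.0458]
eef_rot: [3.132, 0.235, -0.001]
contact_force: [-1.4, -0.5, 3.2]
opening: 0.0004
```

Emit:
servo_tool([
  [0, 0, -1, 0, 0, 0, 0],
  [0, 0, -4, 0, 0, 0, 0],
  [0, 0, -8, 0, 0, 0, 0],
  [0, 0, -12, 0, 0, 0, 0],
  [0, 0, -16, 0, 0, 0, 0],
  [0, 0, -20, 0, 0, 0, 0],
  [0, 0, -23, 0, 0, 0, 0],
  [0, 0, -25.5, 0, 0, 0, 0],
  [0, 0, -25.5, 0, 0, 0, 0],
])

```text
clock: 7.4
position: [0.5824, -0.049, 0.046]
eef_rot: [-3.132, -0.237, 0.002]
contact_force: [-2.7, -0.8, 6.6]
opening: -0.0001
```

Emit:
servo_tool([
  [0, 0, 0, -4, 0, 0, 0],
  [0, 0, 6, -5, 0, 0, 0],
  [0, 0, 12.5, -5, 0, 0, 0],
  [0, 0, 12.5, -2.5, 0, 0, 0],
  [0, 0, 12.5, -0.8, 0, 0, 0],
  [0, 0, 12.5, -0.2, 0, 0, 0],
  [0, 0, 12.5, -0.2, 0, 0, 0],
])

```text
clock: 8.1
position: [0.5844, -0.0624, 0.0457]
eef_rot: [3.133, 0.236, -0.001]
contact_force: [-0.7, -0.1, 3.3]
opening: 0.0003
```

Run:
```python
from h import *
from bench import get_state,viewer
import cv2
s=get_state();show(s)
c=viewer.camera("wrist");pickle.dump((s,c),open("w4.pkl","wb"));cv2.imwrite("pics/w4.png",cv2.resize(c["frame"][20:300,150:400,::-1],None,fx=2,fy=2))
```

```text
t 8.1 loc [-11.54 -67.8   45.72] turnerr [0.01 0.04 0.01] F [-0.67 -0.12  3.31] open 0.0003
```

View pics/w4.png

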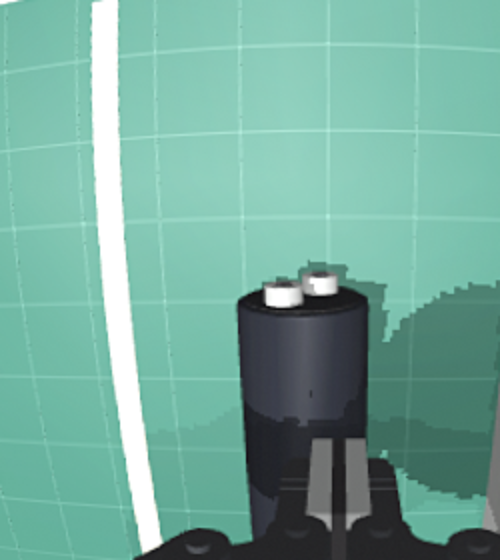

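Run:
```python
from h import *
s,c=pickle.load(open("w4.pkl","rb"));print(canfit(c,s,150+241/2,150+368/2,20+340/2),L(wray(c,s,150+240/2,20+305/2,.028)),L(wray(c,s,150+368/2,20+305/2,.028)))
```

```text
[np.float64(-60.20404437460379), np.float64(-58.82473123492447)] [ 29.18136437 -42.14592146  28.        ] [ 29.11073819 -76.69953458  28.        ]
```

Can at -60 and tracking; the tip is about 8 mm behind its top. On with the strokes.

Emit:
servo_tool([
  [0, 0, -1, 0.2, 0, 0, 0],
  [0, 0, -4, 0.2, 0, 0, 0],
  [0, 0, -8, 0.2, 0, 0, 0],
  [0, 0, -12, 0.2, 0, 0, 0],
  [0, 0, -16, 0.2, 0, 0, 0],
  [0, 0, -20, 0.2, 0, 0, 0],
  [0, 0, -24, 0.2, 0, 0, 0],
  [0, 0, -27, 0.2, 0, 0, 0],
  [0, 0, -27, 0.2, 0, 0, 0],
])

```text
clock: 9.05
position: [0.5802, -0.0344, 0.046]
eef_rot: [-3.132, -0.238, 0.001]
contact_force: [-3.4, -0.2, 7.2]
opening: 0.0
```

Emit:
servo_tool([
  [0, 0, 0, -4, 0, 0, 0],
  [0, 0, 6, -5, 0, 0, 0],
  [0, 0, 12, -5, 0, 0, 0],
  [0, 0, 12, -2.5, 0, 0, 0],
  [0, 0, 12, -0.8, 0, 0, 0],
  [0, 0, 12, -0.2, 0, 0, 0],
  [0, 0, 12, -0.2, 0, 0, 0],
])

```text
clock: 9.75
position: [0.5822, -0.0475, 0.0458]
eef_rot: [3.133, 0.236, -0.001]
contact_force: [-1.8, -1.1, 3.2]
opening: -0.0
```

Emit:
servo_tool([
  [0, 0, -1, 0, 0, 0, 0],
  [0, 0, -4, 0, 0, 0, 0],
  [0, 0, -8, 0, 0, 0, 0],
  [0, 0, -12, 0, 0, 0, 0],
  [0, 0, -16, 0, 0, 0, 0],
  [0, 0, -20, 0, 0, 0, 0],
  [0, 0, -23, 0, 0, 0, 0],
  [0, 0, -25, 0, 0, 0, 0],
  [0, 0, -25, 0, 0, 0, 0],
])

```text
clock: 10.65
position: [0.5783, -0.0215, 0.0461]
eef_rot: [-3.132, -0.238, 0.001]
contact_force: [-2.7, -0.1, 6.3]
opening: 0.0001
```

Run:
```python
from h import *
from bench import get_state,viewer
import cv2
s=get_state();show(s)
c=viewer.camera("wrist");pickle.dump((s,c),open("w5.pkl","wb"));cv2.imwrite("pics/w5.png",cv2.resize(c["frame"][20:300,150:400,::-1],None,fx=2,fy=2))
```

```text
t 10.65 loc [-11.46 -26.5   46.06] turnerr [-0.03  0.03  0.07] F [-2.71 -0.1   6.25] open 0.0001
```

View pics/w5.png

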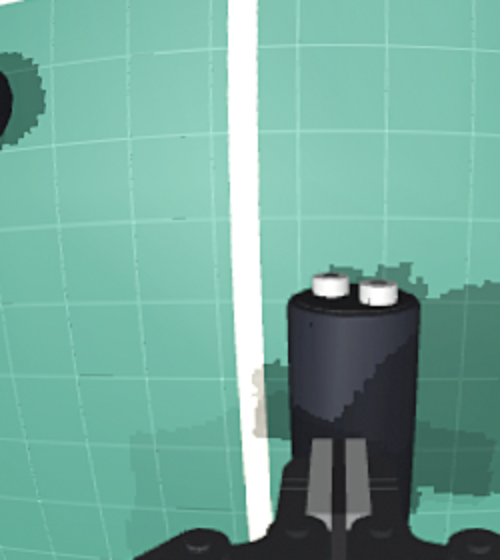

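Run:
```python
from h import *
s,c=pickle.load(open("w5.pkl","rb"));print(canfit(c,s,150+290/2,150+416/2,20+340/2),L(wray(c,s,150+245/2,20+305/2,.01)),L(wray(c,s,150+288/2,20+305/2,.028)),L(wray(c,s,150+418/2,20+305/2,.028)))
```

```text
[np.float64(-32.21162161028914), np.float64(-30.601061570589515)] [24.33451706  0.690687   10.        ] [ 29.08934457 -13.82222644  28.        ] [ 29.18964987 -48.91637951  28.        ]
```

Can at about -31.7, as predicted. Two more full strokes.

Emit:
servo_tool([
  [0, 0, 0, -4, 0, 0, 0],
  [0, 0, 6, -5, 0, 0, 0],
  [0, 0, 12, -5, 0, 0, 0],
  [0, 0, 12, -2.5, 0, 0, 0],
  [0, 0, 12, -0.8, 0, 0, 0],
  [0, 0, 12, -0.1, 0, 0, 0],
  [0, 0, 12, -0.1, 0, 0, 0],
])

```text
clock: 11.4
position: [0.5803, -0.0346, 0.0458]
eef_rot: [3.133, 0.236, -0.001]
contact_force: [-0.8, 0.1, 2.9]
opening: -0.0002
```

Emit:
servo_tool([
  [0, 0, -1, 0, 0, 0, 0],
  [0, 0, -4, 0, 0, 0, 0],
  [0, 0, -8, 0, 0, 0, 0],
  [0, 0, -12, 0, 0, 0, 0],
  [0, 0, -16, 0, 0, 0, 0],
  [0, 0, -20, 0, 0, 0, 0],
  [0, 0, -23, 0, 0, 0, 0],
  [0, 0, -25.5, 0, 0, 0, 0],
  [0, 0, -25.5, 0, 0, 0, 0],
])

```text
clock: 12.3
position: [0.5762, -0.0079, 0.0461]
eef_rot: [-3.132, -0.238, 0.001]
contact_force: [-2.2, 0.1, 4.7]
opening: 0.0002
```

Emit:
servo_tool([
  [0, 0, 0, -4, 0, 0, 0],
  [0, 0, 6, -5, 0, 0, 0],
  [0, 0, 12, -5, 0, 0, 0],
  [0, 0, 12, -2.5, 0, 0, 0],
  [0, 0, 12, -0.8, 0, 0, 0],
  [0, 0, 12, -0.1, 0, 0, 0],
  [0, 0, 12, -0.1, 0, 0, 0],
])

```text
clock: 13.0
position: [0.5782, -0.0212, 0.0458]
eef_rot: [3.133, 0.236, -0.001]
contact_force: [-1.1, 0.3, 1.6]
opening: 0.0001
```

Run:
```python
from h import *
from bench import get_state,viewer
import cv2
s=get_state();show(s)
c=viewer.camera("wrist");pickle.dump((s,c),open("w6.pkl","wb"));cv2.imwrite("pics/w6.png",cv2.resize(c["frame"][20:300,150:400,::-1],None,fx=2,fy=2))
```

```text
t 13.0 loc [-11.53 -26.15  45.76] turnerr [-0.    0.04  0.01] F [-1.06  0.31  1.64] open 0.0001
```

View pics/w6.png

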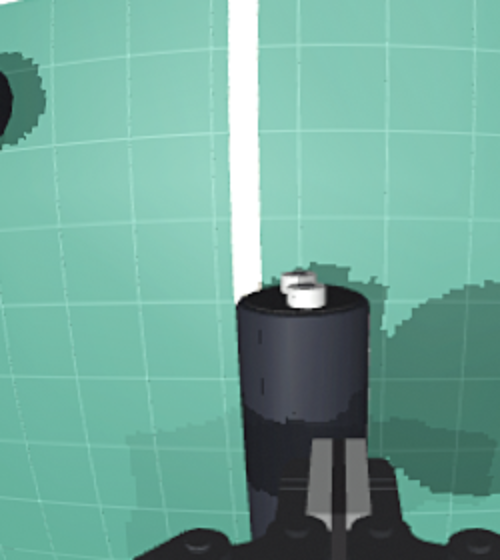

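Emit:
servo_tool([
  [0, 0, 0, 0.3, 0, 0, 0],
  [0, 0, -1, 0.3, 0, 0, 0],
  [0, 0, -4, 0.3, 0, 0, 0],
  [0, 0, -8, 0.3, 0, 0, 0],
  [0, 0, -12, 0.3, 0, 0, 0],
  [0, 0, -16, 0.3, 0, 0, 0],
  [0, 0, -20, 0.3, 0, 0, 0],
  [0, 0, -24, 0.3, 0, 0, 0],
  [0, 0, -26, 0.3, 0, 0, 0],
  [0, 0, -26, 0.3, 0, 0, 0],
])

```text
clock: 14.05
position: [0.5742, 0.0057, 0.046]
eef_rot: [-3.132, -0.238, 0.001]
contact_force: [-3.0, -0.3, 6.3]
opening: 0.0002
```

Run:
```python
from h import *
from bench import get_state,viewer
import cv2
s=get_state();show(s)
c=viewer.camera("wrist");pickle.dump((s,c),open("w7.pkl","wb"));cv2.imwrite("pics/w7.png",cv2.resize(c["frame"][20:300,150:400,::-1],None,fx=2,fy=2))
```

```text
t 14.05 loc [-11.45   1.    46.04] turnerr [-0.03  0.03  0.07] F [-3.04 -0.27  6.32] open 0.0002
```

View pics/w7.png

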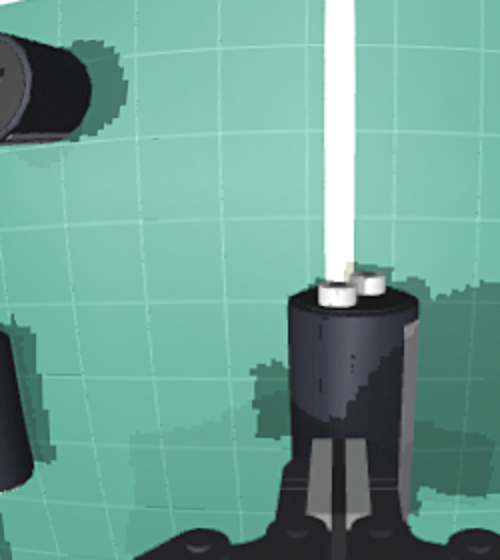

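Run:
```python
from h import *
s,c=pickle.load(open("w7.pkl","rb"));print(canfit(c,s,150+290/2,150+416/2,20+340/2))
s,c=pickle.load(open("w6.pkl","rb"));print(canfit(c,s,150+241/2,150+368/2,20+340/2))
```

```text
[np.float64(-4.708886267950735), np.float64(-3.094142659588678)]
[np.float64(-18.541362736739345), np.float64(-17.172031331998397)]
```

Emit:
servo_tool([
  [0, 0, 0, -4, 0, 0, 0],
  [0, 0, 5, -5, 0, 0, 0],
  [0, 0, 9, -5, 0, 0, 0],
  [0, 0, 9, -2.5, 0, 0, 0],
  [0, 0, 9, -0.8, 0, 0, 0],
  [0, 0, 9, 0, 0, 0, 0],
  [0, 0, 9, 0, 0, 0, 0],
])

```text
clock: 14.8
position: [0.5758, -0.0046, 0.046]
eef_rot: [3.132, 0.236, -0.001]
contact_force: [-1.4, -0.1, 5.4]
opening: -0.0005
```

Emit:
servo_tool([
  [0, 0, -1, 0, 0, 0, 0],
  [0, 0, -3, 0, 0, 0, 0],
  [0, 0, -5, 0, 0, 0, 0],
  [0, 0, -7, 0, 0, 0, 0],
  [0, 0, -8, 0, 0, 0, 0],
  [0, 0, -8.5, 0, 0, 0, 0],
  [0, 0, -8.5, 0, 0, 0, 0],
  [0, 0, -8.5, 0, 0, 0, 0],
])

```text
clock: 15.6
position: [0.5744, 0.0043, 0.0461]
eef_rot: [-3.133, -0.236, 0.001]
contact_force: [-1.8, -0.4, 5.3]
opening: -0.0002
```

Run:
```python
from h import *
from bench import get_state
show(get_state())
```

```text
t 15.6 loc [-11.44  -0.4   46.05] turnerr [-0.    0.04  0.02] F [-1.84 -0.43  5.33] open -0.0002
```

Now I raise straight up, clear of the can, and look.

Emit:
servo_tool([
  [0, 0, 0, -3, 0, 0, 0],
  [0, 0, 0, -15, 0, 0, 0],
  [0, 0, 0, -40, 0, 0, 0],
  [0, 0, 0, -75, 0, 0, 0],
  [0, 0, 0, -100, 0, 0, 0],
  [0, 0, 0, -110, 0, 0, 0],
  [0, 0, 0, -110, 0, 0, 0],
  [0, 0, 0, -110, 0, 0, 0],
])

```text
clock: 16.4
position: [0.5737, 0.0039, 0.1545]
eef_rot: [3.133, 0.236, -0.003]
contact_force: [-0.2, 0.0, 0.2]
opening: 0.0002
```

Run:
```python
from h import *
from bench import get_state,viewer
import cv2
s=get_state();show(s)
c=viewer.camera("wrist");pickle.dump((s,c),open("w8.pkl","wb"));cv2.imwrite("pics/w8.png",c["frame"][:,:,::-1]);cv2.imwrite("pics/w8c.png",cv2.resize(c["frame"][70:270,260:380,::-1],None,fx=3,fy=3))
c=viewer.camera("scene");pickle.dump(c,open("s8.pkl","wb"));cv2.imwrite("pics/s8.png",cv2.resize(c["frame"][150:300,255:440,::-1],None,fx=4,fy=4,interpolation=cv2.INTER_CUBIC))
```

```text
t 16.4 loc [-12.19  -0.67 154.52] turnerr [-0.01  0.1   0.01] F [-0.23  0.03  0.22] open 0.0002
```

View pics/w8.png

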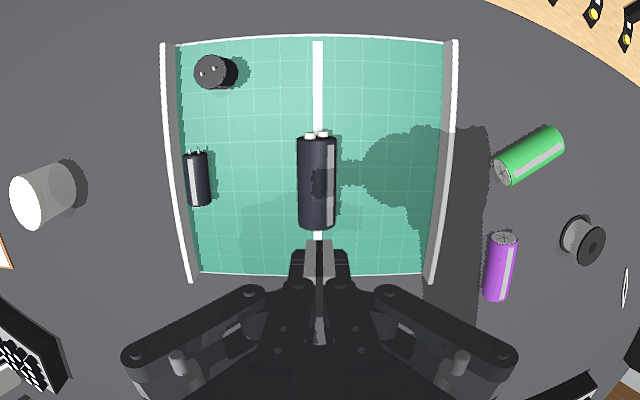

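View pics/w8c.png

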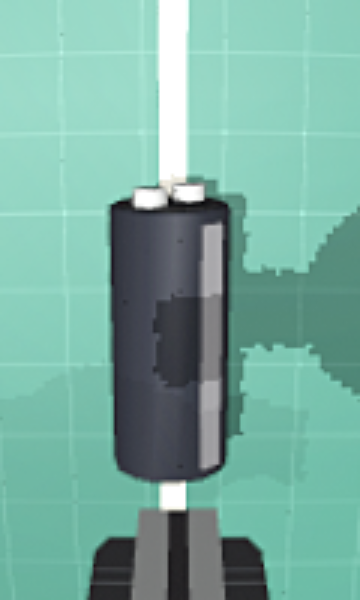

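View pics/s8.png

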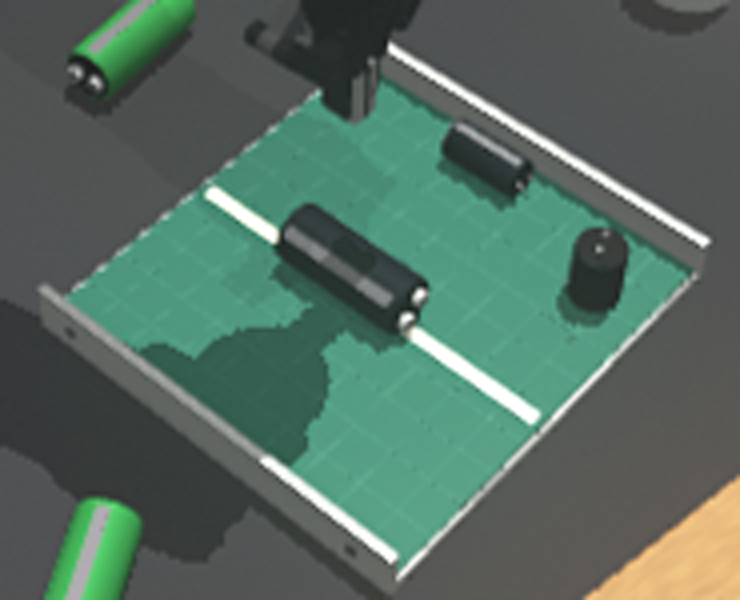

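In the wrist crop the can covers columns 112 to 229, with the tape at about 173 above and 172 below it. It looks nearly centred. Measuring it now, and the bystanders too.

Run:
```python
from h import *
s,c=pickle.load(open("w8.pkl","rb"))
w=lambda x,y,z:L(wray(c,s,260+(x+.5)/3-.5,70+(y+.5)/3-.5,z)).round(1)
print("tape",w(173,100,.01),w(172.5,495,.01))
for v,l,r in((230,111.5,229),(440,114.5,226)):print(v,canfit(c,s,260+(l+.5)/3-.5,260+(r+.5)/3-.5,70+(v+.5)/3-.5))
print("ends",w(170,203,.028),w(170,478,.024))
print("stand top",L(wray(c,s,211,71,.05)).round(1))
S=pickle.load(open("s8.pkl","rb"));S0=pickle.load(open("scene0.pkl","rb"))
f=lambda x,y,z:L(ray(S,(x+.5)/4-.5+255,(y+.5)/4-.5+150,z)).round(1)
print("scene ends tape",f(208,190,.01),f(538,418,.01))
import cv2
a=cv2.absdiff(S["frame"],S0["frame"]).max(2)
for n,(x0,y0,x1,y1) in dict(slim=(363,178,392,200),stand=(393,203,414,230),jar=(412,112,447,155),reel=(165,288,206,328)).items(): print(n,(a[y0:y1,x0:x1]>40).sum())
```

```text
tape [60.7 -0.1 10. ] [-71.8   0.2  10. ]
230 [np.float64(-0.11629281378874223), np.float64(1.4335166081511268)]
440 [np.float64(0.3122704263357603), np.float64(1.2323695182837873)]
ends [31.2  0.7 28. ] [-58.6   0.9  24. ]
stand top [91.8 86.1 50. ]
scene ends tape [-1.171e+02  1.000e-01  1.000e+01] [120.1   1.1  10. ]
slim 0
stand 0
jar 0
reel 0
```

Run:
```python
from bench import ticket
print(ticket.finish_job())
```

```text
the job is handed in; nothing more can be done
None
```

The larger capacitor now lies along the tape, and I handed the job in at about 16.5 s; `finish_job` reported no verdict. I rolled it with the shut fingertips on its top, at about 2 to 8 N, in eight short strokes.

- **Rolling:** it travelled about 99 mm (about 315° of roll). The can moved about half as far as the tips, and the stripe and terminals turned with it in every picture I took, so it rolled without slipping. The turning steps were not read out directly; I infer them from the pictures and the distance.
- **Final position:** the last wrist picture puts it 0.7 mm off the tape's centre line, within a 6 mm limit. It is about 13 mm from the tape's middle lengthwise and parallel to within about 1°.
- **Arm:** the arm is about 110 mm above the can and touching nothing.
- **Bystanders:** the slim capacitor, standing capacitor, jar and reel show no pixel change in the scene view.

No check failed. The left and right edge fits of the can differed by 1 to 1.5 mm, which is within the calibration tolerance.

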